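# Swing the carry handle back and press the card holder home

### The arm

A 6-joint arm with a two-finger parallel gripper is mounted at the origin on the work surface. World frame = base frame: x ahead of the robot, y to its left, z up, the work surface at z = 0. Lengths are in m, angles in rad, forces in N, time in s.
With the tool pointing down it reaches from about 0.25 to 0.725 m from the base axis. Payload 4 kg.
Tool frame: the origin (TCP) lies at the centre of the arm's flange, where the gripper is bolted on; the fingertips stand 173 mm ahead of it and the grasp point (between the pads) lies 155 mm ahead of it; z points along the fingers, x is the direction in which the jaws open and shut, and the axes are right-handed (so a half turn about z gives the same grasp; the last joint's range is limited). The gripper opens to 85 mm and grips with 20 to 120 N. Pads are 22 mm wide; open, the fingers measure 114 mm over their backs; the gripper's body (76 mm by 85 mm) begins 54 mm behind the grasp point. The pads swing forward as they close: fully open they stand 13 mm farther back than shut.
Start: joints at [1.125, 0.241, 0.005, 1.335, 0, 1.571], TCP at [0.216, 0.451, 0.405] pointing down, gripper open.
Joint ranges: [-2.72, 2.72], [-1.05, 1.87], [-1.09, 1.28], [-1.99, 2.15], [-1.42, 1.44], [-3.14, 3.14]. Speed limits (rad/s): [2.79, 2.79, 3.14, 3.14, 3.14, 3.14].

### API

Orientations are given as a 3x3 rotation matrix whose columns are the frame's x, y, z axes.
In Python, from workcell import ctrl, capture, camera_params, boxes_of, spot_point gives the robot as it stands.
- The arm moves only by the tool jog_arm, never from a script. Its argument "motion" is a list that holds one entry, the list of rows, each a list of 7 numbers: the turn, a rotation vector about the tool's x, y, z in rad, then the shift along the tool's x, y, z in mm, then the closure, from -1 (fully open) to 1 (shut), so that 0 is half open. In form: [[[wx, wy, wz, tx, ty, tz, fingers], ...]]. A call has 1 to 10 rows; each row shifts and turns the commanded pose from where the row before left it, along the tool's axes as they then stand; what a row does not reach is not made up. A row lasts 1/10 s, in which the tool goes at most 50 mm and 8.59 degrees, less where a joint would pass 70% of its speed; a pose out of reach is approached as far as the arm can. A call is refused whole if a number of a shift passes 50 or a number of a turn 0.15, either way. A call with a gripper value outside its range is refused whole. The fingers move at their own pace and stop on an object; the grip force is fixed at half the most. Time passes only in rows, so rows that do not move let the fingers close. It gives the time, the measured TCP pose, the force and the opening at its end, in the units of the state.
- ctrl.read_state(): the state, without advancing time (a new reading comes with each control period).
- capture(name): name is "scene" or "top" or "wrist"; returns (picture, depth): 400x640x3 uint8, blue, green, red; 400x640 float32, m along the optical axis (not along the pixel's ray), 0 where there is no reading.
- camera_params(name): a dict with "camera_matrix" (3x3 intrinsics, pixels), "pose" (4x4, takes a point from camera to world coordinates). Camera axes: x right, y up, looking along -z (the intrinsics and any distortion apply to the point x, -y, -z); pixel columns grow to the right and rows downward; lengths in m; the calibration is good to about 2 mm. A picture is of the moment at which its call begins: read the wrist's pose just before it. camera_params takes no time and is no camera call; for the wrist camera it gives the pose at the moment of the call.
- ctrl.hand_in(): hands the job in, once; it reports no verdict.
Trained networks look in the newest picture that a camera, given by its name, has taken for a name from the list of things; names that differ only in an ending like _2 or _b are one class to them, and where a whole thing is asked for, a point or a joint stands for the part that bears it (a point fixed in the world has none). Each returns a list of dicts, best first, with "p" (0 to 1); they miss things now and then, are a little off and sometimes report something else, mostly with a low value. They report only what shows in the picture. A call takes as long as a camera call. They do not tell look-alikes from the thing itself.
- boxes_of(camera, query): "point" ([column, row] as shares, 0 to 1, of the picture: columns of its width, rows of its height, amid what is visible of it).
- spot_point(camera, query): "point" ([column, row] as shares, 0 to 1, of the picture: columns of its width, rows of its height: a listed point, or the origin of a listed thing).
The state is a dict: "clock": time; "qpos": joint angles; "joint_vel": joint speeds; "tau": joint torques, N m; "tool_pos": TCP position; "eef_rot": TCP orientation; "wrist_force": force on the tool from outside, world axes, zero at the start; "wrist_torque": the same for the moment, N m; "gripper_width": opening from 0.0 (shut) to 1.0 (fully open).
Only numpy, scipy, OpenCV 4.12 (cv2) and the standard library are available. Lean on these libraries where they do the work, as an engineer would, in place of code of your own. Each camera call takes 0.05 s, during which the arm holds its last target. There are 200 camera calls.

### The job

Fit the job-card holder to the red control unit: first swing its carry handle up and over to the rear until it snaps into its end detent. Then lift the wide card holder out of its stand, push its blade down behind the lip of the channel on top of the unit, upright and between the end cheeks, against the sprung bar until its shoulders are right down on the lip. Finish while holding it there, still in the fingers and pressed fully home without letting go, and leave everything else where it stands.

Things in the scene. Friction and masses are not known exactly. Their poses are not given: they have to be found in the camera images.
- unit: red control unit of a wire feeder, fixed to the bench, 220 x 220 mm, 110 mm high. Origin under its centre; x points to its rear, y to its left, z up (yaw varies, its front faces roughly the robot). On its flat top: the aluminium card channel near the front edge, the black carry handle on two ears.
- channel (a point): middle of the mouth of the card channel (60 mm in front of the unit's centre), at the height of the tops of its walls, 20 mm above the unit's flat top. The channel runs along the unit's y: a front lip and an equal back wall, each 3 mm thick with rounded tops, gap 7.5 mm, 108 mm long inside between end cheeks. Axes as the unit's.
- spring_bar (a joint): sprung steel bar across the bottom of the channel, pressed straight down by the holder's blade: 0 = up (its top 8 mm below the channel's mouth), 0.008 = the holder fully home, shoulders down on the channel walls. It pushes back with about 3 N at 0 and 9 N at 0.008, and lifts the holder out again when that is let go.
- pivot (a point): middle of the handle's hinge axis, which runs along the unit's y, 25 mm behind the unit's centre and 32 mm above its flat top. Axes as the unit's.
- handle_bar (a point): middle of the grip bar of the black U-shaped carry handle: a round bar 16 mm thick, 150 mm long, parallel to the hinge axis and 95 mm from it; its two arms are 176 mm apart.
- handle (a joint): angle of the carry handle: 0 = flat to the front of the unit, 1.57 = straight up, 2.2 = leaning to the rear, end stop and seat of its detent. At the start it stands low to the front (about 0.35 to 0.55), with the bar right above the channel. It stays where left at first; an over-centre spring resists with up to about 5 N at the bar until about 1.7 and from about 1.9 on snaps it to 2.2.
- holder: wide card holder, grey plastic, 90 mm wide (its y), held upright in a stand. Origin at the middle of its lower edge, z up when upright, x across its thickness. Lower 16 mm: a blade 4 mm thick with a round lower edge; above it, from 16 to 64 mm, a card frame 12 mm thick, whose underside makes the shoulders. Both faces are alike: either way round will do. About 60 g.
- holder_mid (a point): centre of the wide holder's card frame, 40 mm above its lower edge.
- stand_a: stand of the wide holder, fixed, 70 x 120 mm base; two rails along its y, 34 mm high, 6.5 mm apart; the holder's shoulders rest on the rails, its blade hangs between them. Origin under its centre. Left or right of the unit.
- stand_b: the like stand with the short holder, on the other side of the unit.
- short_holder: the other holder, same section and material but only 50 mm wide, upright in the other stand; stays there; origin at its lower edge
- spool: grey wire spool lying flat, 100 mm across, 45 mm high; bystander; origin under its centre
- nozzle: copper gas nozzle, 24 mm across, 42 mm high; bystander; origin under its centre
- tip_jar: small closed jar, 48 mm across, 60 mm high; bystander; origin under its centre
- driver: screwdriver lying on the mat; bystander
- parts_bin: open grey bin, 120 x 160 x 60 mm; bystander; origin under its centre
- mug: white mug, 76 mm across, 90 mm high; bystander; origin under its centre
- brush: brush lying on the mat; bystander
Not all that is in view belongs to the job. What is shaped like the holder but yellow is not meant.

How it is judged:
By the outcome, as a careful person would: the job done as asked, in the order asked, and still so for the second after the job is handed in, while the arm keeps its last pose, push and grip.
It also fails if it takes over 51 s, if anything falls off the work surface, if the arm or the gripper's body presses on something with over 40 N, if the wrist force passes 120 N, or if a joint passes its speed limit or range.

## Working session

There is one attempt and no reset: what is moved stays moved. The work goes in short steps, Python scripts to look and compute and a tool call to move; the robot and the scene stay as the last step left them, time stands still between calls to the robot, and variables do not carry over. Pictures are saved under pics/ and viewed, about 8 in all and at most 12, crops included, and the job is handed in when it is done.

Besides the shell and the picture viewer there is one more tool, called after ">>>" by a JSON object that holds its "method" and its "body". jog_arm: Moves the arm, as the interface text tells. Its arguments: {"type":"object","properties":{"motion":{"type":"array","items":{"type":"array","items":{"type":"array","items":{"type":"number"}}}}},"required":["motion"]}

```bash
ls; mkdir -p pics
cat > h.py <<'E'
import numpy as np, cv2
from workcell import ctrl, capture, camera_params, boxes_of, spot_point
def w2p(cam,P,cp=None):
    cp=cp or camera_params(cam); T=np.array(cp["pose"]);K=np.array(cp["camera_matrix"])
    c=(np.array(P)-T[:3,3])@T[:3,:3]; v=np.array([c[0],-c[1],-c[2]]); u=K@v; return u[:2]/u[2]
def ray(cp,px):
    T=np.array(cp["pose"]);K=np.array(cp["camera_matrix"])
    v=np.linalg.solve(K,[px[0],px[1],1]); return T[:3,3], T[:3,:3]@np.array([v[0],-v[1],-v[2]])
def p2w(cp,px,d):   # by depth
    o,r=ray(cp,px); return o+r*d
def atz(cp,px,z):
    o,r=ray(cp,px); return o+r*(z-o[2])/r[2]
def tri(a,b):
    (o1,r1),(o2,r2)=a,b; r1=r1/np.linalg.norm(r1);r2=r2/np.linalg.norm(r2)
    s=np.linalg.lstsq(np.c_[r1,-r2],o2-o1,rcond=None)[0]
    p,q=o1+s[0]*r1,o2+s[1]*r2; return (p+q)/2,np.linalg.norm(p-q)
E
python3 - <<'E'
from h import *
np.set_printoptions(precision=3,suppress=True)
for c in("scene","top"):
    im,d=capture(c);cv2.imwrite(f"pics/{c}0.png",im);np.save(f"pics/{c}0.npy",d)
    cp=camera_params(c);print(c,np.array(cp["pose"]),{k:v for k,v in cp.items() if k!="pose"})
    for q in("unit","channel","pivot","handle_bar","holder_mid","holder","stand_a"):
        for r in spot_point(c,q)[:4]:
            px=np.array(r["point"])*[640,400];i=px.astype(int).clip(0,[639,399]);print(q,round(r["p"],2),px.round(),p2w(cp,px,d[i[1],i[0]]))
print(ctrl.read_state())
E
```

```text
pics
scene [[ 0.318 -0.783  0.534  1.166]
 [ 0.948  0.261 -0.182 -0.168]
 [ 0.003  0.565  0.825  1.027]
 [ 0.     0.     0.     1.   ]] {'camera_matrix': array([[403.249,   0.   , 312.159],
       [  0.   , 403.249, 197.945],
       [  0.   ,   0.   ,   1.   ]])}
unit 0.81 [298. 206.] [ 0.584 -0.009  0.107]
channel 0.85 [291. 165.] [0.447 0.011 0.117]
pivot 0.57 [302. 182.] [0.508 0.026 0.107]
handle_bar 0.88 [291. 150.] [0.456 0.011 0.194]
holder_mid 0.74 [387. 206.] [0.634 0.24  0.062]
holder_mid 0.71 [428. 144.] [0.439 0.482 0.033]
holder_mid 0.58 [388. 156.] [0.478 0.312 0.078]
holder_mid 0.52 [376. 136.] [0.36  0.327 0.043]
holder 0.8 [391. 167.] [0.485 0.328 0.028]
holder 0.76 [375. 141.] [0.349 0.335 0.005]
holder 0.51 [388. 212.] [0.623 0.258 0.001]
holder 0.47 [428. 150.] [0.482 0.452 0.062]
stand_a 0.88 [193. 211.] [ 0.443 -0.295  0.015]
stand_a 0.77 [388. 170.] [0.486 0.319 0.018]
stand_a 0.32 [289. 163.] [0.45  0.005 0.129]
stand_a 0.2 [301. 205.] [ 0.584 -0.003  0.108]
top [[ 0.013  0.976 -0.219  0.324]
 [-1.     0.011 -0.009  0.054]
 [-0.007  0.219  0.976  1.259]
 [ 0. 
[... 771 characters left out ...]
0.678 -0.37  -0.002]
holder 0.66 [262. 195.] [0.612 0.249 0.063]
holder 0.57 [234. 246.] [0.462 0.318 0.081]
stand_a 0.89 [237. 246.] [0.463 0.313 0.061]
stand_a 0.72 [449. 264.] [ 0.419 -0.277  0.083]
{'clock': 0.8, 'qpos': array([1.125, 0.241, 0.005, 1.335, 0.   , 1.571]), 'joint_vel': array([ 0.   , -0.001,  0.001,  0.001, -0.001,  0.   ]), 'tau': array([  0.   , -37.215,  25.268,   0.001,   0.   ,  -0.   ]), 'tool_pos': array([0.216, 0.451, 0.405]), 'eef_rot': array([[ 0.431,  0.902,  0.   ],
       [ 0.902, -0.431,  0.   ],
       [ 0.   , -0.   , -1.   ]]), 'wrist_force': array([0.081, 0.206, 0.24 ]), 'wrist_torque': array([ 0.032, -0.039,  0.023]), 'gripper_width': 1.0019492755158046}
```

Run:
```python
import cv2,numpy as np
a=cv2.imread("pics/scene0.png")[80:300,130:480];b=cv2.imread("pics/top0.png")[120:320,150:500]
b=cv2.resize(b,None,fx=2.28,fy=2.28,interpolation=cv2.INTER_CUBIC); a=cv2.resize(a,None,fx=2.28,fy=2.28,interpolation=cv2.INTER_CUBIC)
cv2.imwrite("pics/a.png",a);cv2.imwrite("pics/b.png",b)
```

```text
(no output)
```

View pics/a.png

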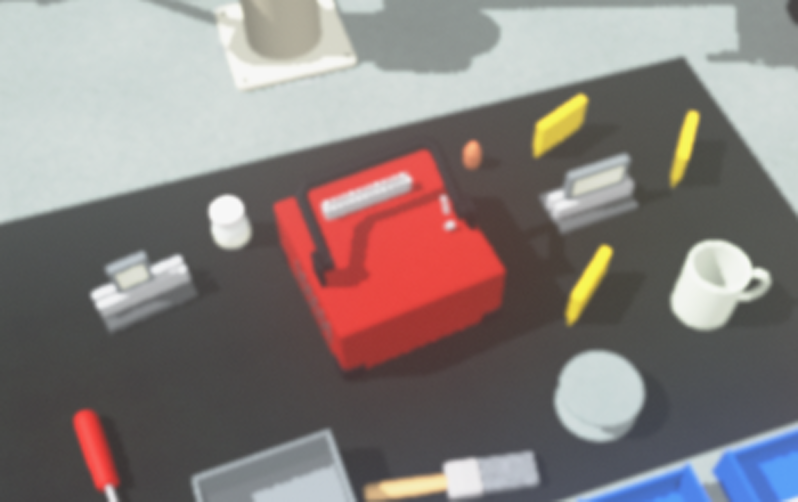

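View pics/b.png

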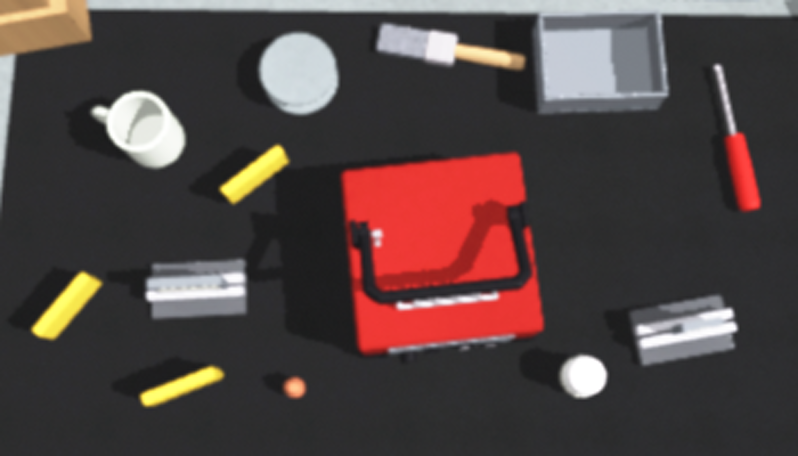

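Run:
```python
from h import *
np.set_printoptions(precision=4,suppress=True)
for c in("top","scene"):
    im=cv2.imread(f"pics/{c}0.png").astype(int);d=np.load(f"pics/{c}0.npy");cp=camera_params(c)
    v,u=np.mgrid[0:400,0:640];T=np.array(cp["pose"]);K=cp["camera_matrix"]
    r=np.stack([(u-K[0,2])/K[0,0],-(v-K[1,2])/K[1,1],-np.ones_like(u)],-1)
    W=(r*d[...,None])@T[:3,:3].T+T[:3,3]
    red=(im[...,2]>90)&(im[...,2]>2*im[...,1])
    near=lambda x,y,R:(np.hypot(W[...,0]-x,W[...,1]-y)<R)
    m=red&near(.5,.01,.2)&(W[...,2]>.095)&(W[...,2]<.125); P=W[m]
    print(c,"unit z",np.median(P[:,2]),cv2.minAreaRect((P[:,:2]*1000).astype(np.float32)))
    m=near(.45,.01,.17)&(W[...,2]>.15);P=W[m];P=P[P[:,2]>.175];print("bar",len(P),P.mean(0),P[:,2].max(),P.min(0),P.max(0),np.linalg.svd((P-P.mean(0)),full_matrices=False)[2][0])
    m=near(.45,.01,.09)&(W[...,2]>.123)&(W[...,2]<.14)&(im.min(-1)>120);P=W[m];print("chan",len(P),len(P)and cv2.minAreaRect((P[:,:2]*1000).astype(np.float32)))
    for x,y in((.46,.32),(.42,-.28)):
        m=near(x,y,.08)&(W[...,2]>.045);P=W[m]
        print("holder",len(P),P.mean(0),P[:,2].max(),cv2.minAreaRect((P[:,:2]*1000).astype(np.float32)),np.linalg.svd((P-P.mean(0)),full_matrices=False)[2][0])
        m=near(x,y,.1)&(W[...,2]>.008)&(W[...,2]<.045);P=W[m];print(" stand",cv2.minAreaRect((P[:,:2]*1000).astype(np.float32)),np.percentile(P[:,2],[10,50,90]))
```

```text
top unit z 0.10895691506564442 ((508.9706726074219, 15.374801635742188), (220.4522705078125, 220.0543212890625), 6.9714460372924805)
bar 1677 [0.3671 0.0391 0.9028] 1.2592525567656376 [ 0.3237 -0.0844  0.1752] [0.5013 0.1045 1.2593] [ 0.1208 -0.0405 -0.9919]
chan 63 ((445.2740783691406, 7.9481658935546875), (6.208216667175293, 117.45039367675781), 7.100024700164795)
holder 204 [0.4676 0.3251 0.0759] 0.08709934747995729 ((468.6541748046875, 326.59613037109375), (13.049936294555664, 89.40177154541016), 3.81467866897583) [-0.0626  0.997   0.0446]
 stand ((453.1568603515625, 329.2884216308594), (134.35455322265625, 140.28868103027344), 70.35079956054688) [0.0093 0.0125 0.0337]
holder 101 [ 0.4242 -0.2977  0.0771] 0.0867411937873177 ((425.16302490234375, -301.23089599609375), (12.18047046661377, 50.733909606933594), 10.993356704711914) [ 0.1838 -0.943   0.2775]
 stand ((424.2603454589844, -295.2593688964844), (69.76720428466797, 121.53604125976562), 11.071836471557617) [0.0094 0.0127 0.0342]
scene unit z 0.10983475627180195 ((511.5261535644531, 16.592567443847656), (222.2150421142578, 218
[... 205 characters left out ...]
8125), (16.907426834106445, 116.907958984375), 7.1818413734436035)
holder 289 [0.4744 0.3266 0.0694] 0.08625260620059905 ((471.932373046875, 328.8853454589844), (18.55185890197754, 93.20003509521484), 3.742628574371338) [ 0.0494 -0.9981 -0.0372]
 stand ((433.76971435546875, 324.6634826660156), (147.46434020996094, 122.87966918945312), 2.7983438968658447) [0.0099 0.0186 0.0368]
holder 206 [ 0.4313 -0.2984  0.0692] 0.08674509410008013 ((428.20672607421875, -298.80462646484375), (15.88824462890625, 49.24970626831055), 12.085087776184082) [ 0.1871 -0.9823  0.0007]
 stand ((427.4005432128906, -292.90667724609375), (75.13548278808594, 120.11737823486328), 11.340825080871582) [0.0108 0.0202 0.0354]
```

The grey holders are at scene (388,156) on the left and (187,197) on the right. The left one measures 90 mm wide and the right one 50 mm, so the left one is the holder meant; the yellow ones aren't. Moving in front of the handle bar first.

>>> {"method": "jog_arm", "body": {"motion": [[[0,0,0.1434,-29,39,0,1],[0,0,0.1434,-23,43,0,1],[0,0,0.1434,-17,46,0,1],[0,0,0.1434,-10,48,0,1],[0,0,0.1434,-3,49,0,1],[0,0,0.1434,4,49,0,1],[0,0,0.1434,11,48,0,1],[0,0,0,14,47,0,1],[0,0,0,14,47,0,1],[0,0,0,14,47,0,1]]]}}

```text
clock: 1.8
tool_pos: [0.4356, 0.0114, 0.405]
eef_rot: [[0.993, 0.121, 0.001], [0.121, -0.993, 0.0], [0.001, -0.0, -1.0]]
wrist_force: [1.1, 0.7, -0.1]
gripper_width: -0.0
```

>>> {"method": "jog_arm", "body": {"motion": [[[0,0,0,-23,4,10,1],[0,0,0,0,0,30,1],[0,0,0,0,0,24,1],[0,0,0,10,0,0,1],[0,0,0,7,0,0,1],[0,0,0,8,0,-11,1],[0,0,0,8,0,-11,1],[0,0,0,8,0,-6,1],[0,0,0,8,0,-6,1],[0,0,0,8,0,-5,1]]]}}

```text
clock: 2.8
tool_pos: [0.4684, 0.0137, 0.3823]
eef_rot: [[0.993, 0.121, -0.003], [0.121, -0.993, -0.001], [-0.003, 0.001, -1.0]]
wrist_force: [-10.0, -1.1, 7.9]
gripper_width: -0.002
```

Run:
```python
from h import *
im,d=capture("scene");im=cv2.resize(im[90:260,200:420],None,fx=2.5,fy=2.5);cv2.imwrite("pics/c.png",im)
```

```text
(no output)
```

View pics/c.png

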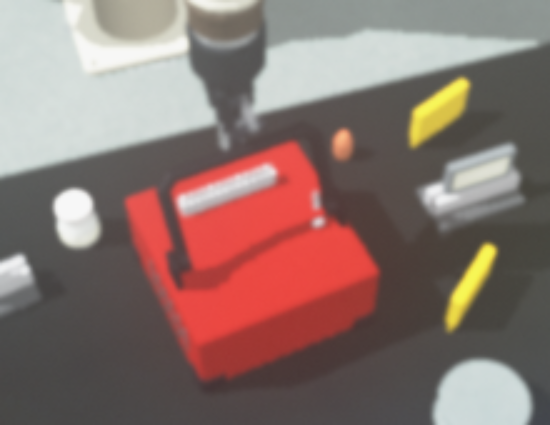

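```bash
cat >> h.py <<'E'
def cloud(c):
    im,d=capture(c);cp=camera_params(c);T=np.array(cp["pose"]);K=cp["camera_matrix"]
    v,u=np.mgrid[0:400,0:640]
    r=np.stack([(u-K[0,2])/K[0,0],-(v-K[1,2])/K[1,1],-np.ones_like(u)],-1)
    W=(r*d[...,None])@T[:3,:3].T+T[:3,3]; W[d<=0]=np.nan
    return im,W
C=np.array([.510,.016]);ca,sa=np.cos(.123),np.sin(.123)
def U(W):
    q=W[...,:2]-C; return np.stack([q[...,0]*ca+q[...,1]*sa,-q[...,0]*sa+q[...,1]*ca,W[...,2]],-1)
E
python3 - <<'E'
from h import *
np.set_printoptions(precision=4,suppress=True)
for c in("scene","top"):
    im,W=cloud(c);V=U(W)
    for s in(-1,1):
        m=(V[...,2]>.15)&(V[...,2]<.3)&(abs(V[...,1]*s-.05)<.022)&(abs(V[...,0])<.15)&(im.max(-1)<90);P=V[m]
        print(c,s,len(P),np.median(P,0) if len(P) else 0,P.min(0) if len(P) else 0,P.max(0) if len(P) else 0)
print(ctrl.read_state()["wrist_force"])
E
```

```text
scene -1 0 0 0 0
scene 1 74 [-0.0147  0.0518  0.2332] [-0.0233  0.0287  0.2216] [-0.0081  0.072   0.2371]
top -1 0 0 0 0
top 1 58 [-0.0199  0.0579  0.2321] [-0.0262  0.0449  0.2288] [-0.0134  0.0718  0.2364]
[-3.1351 -0.8962  2.432 ]
```

>>> {"method": "jog_arm", "body": {"motion": [[[0,0,0,10,0,-4,1],[0,0,0,10,0,-3,1],[0,0,0,10,0,0,1],[0,0,0,10,0,0,1],[0,0,0,10,0,0,1],[0,0,0,10,0,0,1],[0,0,0,10,0,0,1],[0,0,0,9,0,3,1],[0,0,0,9,0,3,1],[0,0,0,5,0,2,1]]]}}

```text
clock: 3.95
tool_pos: [0.5627, 0.0249, 0.378]
eef_rot: [[0.993, 0.121, -0.0], [0.121, -0.993, -0.0], [-0.0, -0.0, -1.0]]
wrist_force: [-0.4, -0.5, 0.0]
gripper_width: -0.0
```

Run:
```python
from h import *
np.set_printoptions(precision=4,suppress=True)
for c in("scene","top"):
    im,W=cloud(c);V=U(W)
    for s in(-1,1):
        m=(V[...,2]>.19)&(V[...,2]<.3)&(abs(V[...,1]*s-.055)<.022)&(abs(V[...,0])<.15)&(im.max(-1)<90);P=V[m]
        print(c,s,len(P),np.median(P,0) if len(P) else 0,P.min(0) if len(P) else 0,P.max(0) if len(P) else 0)
print(ctrl.read_state()["wrist_force"])
```

```text
scene -1 28 [ 0.0866 -0.0563  0.2242] [ 0.0836 -0.0766  0.2219] [ 0.0884 -0.0341  0.2264]
scene 1 79 [0.086  0.0608 0.2253] [0.0752 0.033  0.2151] [0.0903 0.0769 0.2295]
top -1 0 0 0 0
top 1 69 [0.0792 0.0615 0.2245] [0.0724 0.0463 0.2198] [0.0865 0.0769 0.23  ]
[-0.7865  0.3387 -0.1285]
```

>>> {"method": "jog_arm", "body": {"motion": [[[0,0,0,-15,0,-20,1],[0,0,0,-20,0,-20,1],[0,0,0,-10,-44,0,-1],[0,0,0,-10,-44,0,-1],[0,0,0,0,-45,0,-1],[0,0,0,0,-45,0,-1],[0,0,0.028,0,-45,10,-1],[0,0,0.028,0,-45,10,-1],[0,0,0,0,-44,20,-1],[0,0,0,0,0,20,-1]]]}}

```text
clock: 5.05
tool_pos: [0.4721, 0.333, 0.3583]
eef_rot: [[0.997, 0.072, 0.001], [0.072, -0.997, 0.003], [0.002, -0.003, -1.0]]
wrist_force: [-0.6, -0.9, -0.3]
gripper_width: 1.005
```

Run:
```python
from h import *
np.set_printoptions(precision=4,suppress=True)
s=ctrl.read_state();print(s["tool_pos"],s["eef_rot"],s["clock"])
im,W=cloud("wrist");cv2.imwrite("pics/w1.png",im);np.save("pics/w1.npy",W)
m=(np.hypot(W[...,0]-.47,W[...,1]-.3275)<.075)&(W[...,2]>.05)&(W[...,2]<.11);P=W[m]
print(len(P),P.mean(0),np.percentile(P[:,2],[5,50,95]))
t=P[P[:,2]>.076];print(len(t),cv2.minAreaRect((t[:,:2]*1000).astype(np.float32)))
m=(np.hypot(W[...,0]-.47,W[...,1]-.3275)<.075)&(W[...,2]>.028)&(W[...,2]<.042);P=W[m];print("rails",len(P),np.median(P[:,2]),cv2.minAreaRect((P[:,:2]*1000).astype(np.float32)))
print(camera_params("wrist")["pose"], w2p("wrist",[.47,.3275,.082]))
```

```text
[0.4721 0.333  0.3583] [[ 0.9974  0.0716  0.0014]
 [ 0.0716 -0.9974  0.003 ]
 [ 0.0016 -0.0028 -1.    ]] 5.05
1860 [0.4683 0.3284 0.078 ] [0.0718 0.0786 0.0797]
1764 ((468.5552673339844, 324.3460693359375), (11.845803260803223, 90.1755599975586), 4.056307315826416)
rails 1876 0.03066834204987276 ((468.3481140136719, 321.641845703125), (26.512720108032227, 119.23509979248047), 3.750478982925415)
[[ 0.9975 -0.0688 -0.0149  0.4667]
 [ 0.0702  0.957   0.2816  0.4013]
 [-0.0051 -0.2819  0.9594  0.3239]
 [ 0.      0.      0.      1.    ]] [316.3652 201.1076]
```

View pics/w1.png

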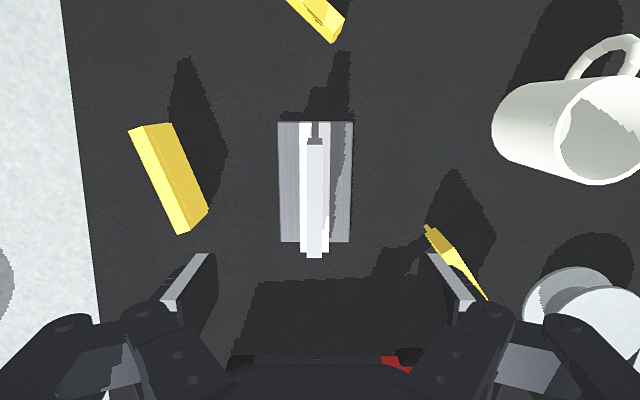

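>>> {"method": "jog_arm", "body": {"motion": [[[0,0,0,-4,7,40,-1],[0,0,0,0,0,40,-1],[0,0,0,0,0,35,-1],[0,0,0,0,0,22,-1],[0,0,0,0,0,0,0],[0,0,0,0,0,0,1],[0,0,0,0,0,0,1],[0,0,0,0,0,0,1],[0,0,0,0,0,0,1],[0,0,0,0,0,0,1]]]}}

```text
clock: 6.1
tool_pos: [0.4702, 0.3213, 0.2233]
eef_rot: [[0.998, 0.065, 0.003], [0.065, -0.998, 0.002], [0.003, -0.001, -1.0]]
wrist_force: [1.0, -1.3, 6.0]
gripper_width: 0.132
```

>>> {"method": "jog_arm", "body": {"motion": [[[0,0,0,0,0,-10,1],[0,0,0,0,0,-20,1],[0,0,0,0,0,-35,1],[0,0,0,0,0,-45,1],[0,0,0,0,0,-45,1],[0,0,0,0,0,-5,1],[0,0,0,0,0,0,1]]]}}

```text
clock: 6.8
tool_pos: [0.4699, 0.3212, 0.3841]
eef_rot: [[0.998, 0.065, 0.004], [0.065, -0.998, 0.003], [0.004, -0.002, -1.0]]
wrist_force: [0.6, 0.3, -1.3]
gripper_width: 0.133
```

Run:
```python
from h import *
np.set_printoptions(precision=4,suppress=True)
s=ctrl.read_state();R=np.array(s["eef_rot"]);t=np.array(s["tool_pos"]);print(t,s["gripper_width"],s["wrist_force"])
for c in("wrist","scene"):
    im,W=cloud(c);cv2.imwrite(f"pics/{c}2.png",im)
    L=(W-t)@R
    m=(abs(L[...,0])<.012)&(abs(L[...,1])<.065)&(L[...,2]>.12)&(L[...,2]<.25)&(im.min(-1)>60);P=L[m]
    print(c,len(P),np.percentile(P,[1,10,50,90,99],axis=0))
    if c=="wrist":
        q=P[P[:,2]<.142];print("top edge y range",len(q),len(q) and (q.min(0),q.max(0)))
```

```text
[0.4699 0.3212 0.3841] 0.13297535852529654 [ 0.5621  0.289  -1.3274]
wrist 8542 [[-0.0111 -0.0517  0.1336]
 [-0.0059 -0.049   0.1417]
 [-0.0002 -0.0127  0.1428]
 [ 0.0055  0.0145  0.1522]
 [ 0.0109  0.0264  0.1832]]
top edge y range 1279 (array([-0.0119, -0.0512,  0.1262]), array([0.0117, 0.0275, 0.142 ]))
scene 372 [[-0.0102 -0.0505  0.124 ]
 [-0.0045 -0.0376  0.1417]
 [ 0.0038  0.0115  0.1711]
 [ 0.0073  0.0366  0.1996]
 [ 0.0115  0.0389  0.2063]]
```

>>> {"method": "jog_arm", "body": {"motion": [[[0,0,0,-5,25,0,1],[0,0,0,-5,40,0,1],[0,0,0,-6,48,0,1],[0,0,0,-6,48,0,1],[0,0,0,-6,48,0,1],[0,0,0,-5,45,0,1],[0,0,0,-3,35,0,1],[0,0,0,-3,27,0,1],[0,0,-0.058,0,0,0,1],[0,0,0,0,0,0,1]]]}}

```text
clock: 7.9
tool_pos: [0.4506, 0.0022, 0.3797]
eef_rot: [[0.993, 0.121, -0.005], [0.121, -0.993, 0.0], [-0.004, -0.001, -1.0]]
wrist_force: [0.2, -0.9, -0.0]
gripper_width: 0.131
```

Run:
```python
from h import *
np.set_printoptions(precision=4,suppress=True)
s=ctrl.read_state();R=np.array(s["eef_rot"]);t=np.array(s["tool_pos"]);print(t,R,s["gripper_width"])
im,W=cloud("wrist");cv2.imwrite("pics/w3.png",im);np.save("pics/w3.npy",W)
for z in(.05,):
  V=U(W)
  m=(abs(V[...,0]+.06)<.02)&(abs(V[...,1])<.08)&(V[...,2]>.118)&(V[...,2]<.138)&(im.min(-1)>100);P=V[m];print("chan",len(P),len(P) and (cv2.minAreaRect((P[:,:2]*1000).astype(np.float32)),np.percentile(P[:,2],[5,50,95])))
m=(abs(V[...,0])<.15)&(abs(V[...,2]-.108)<.008)&(im[...,2]>2*im[...,1]);P=V[m];print("red",P.mean(0),P.min(0),P.max(0))
print(U(t[None]))
```

```text
[0.4506 0.0022 0.3797] [[ 0.9927  0.1207 -0.0045]
 [ 0.1207 -0.9927  0.0001]
 [-0.0045 -0.0007 -1.    ]] 0.13145526118419099
chan 442 (((-58.828128814697266, 49.82191467285156), (22.18379783630371, 13.500930786132812), 89.7506103515625), array([0.1226, 0.1303, 0.1318]))
red [0.005  0.0224 0.111 ] [-0.1111 -0.1071  0.1   ] [0.1101 0.1116 0.1138]
[[-0.0607 -0.0064  0.3797]]
```

View pics/w3.png

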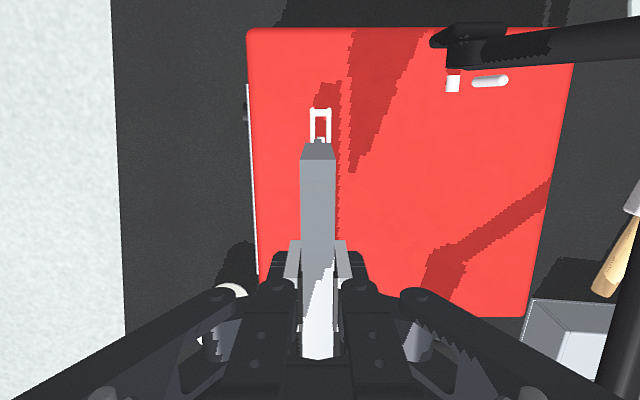

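Run:
```python
from h import *
np.set_printoptions(precision=4,suppress=True)
im=cv2.imread("pics/w3.png").astype(int);W=np.load("pics/w3.npy");s=ctrl.read_state();R=np.array(s["eef_rot"]);t=np.array(s["tool_pos"]);cp=camera_params("wrist")
L=(W-t)@R
wh=(im.min(-1)>150)
for r in range(108,142,4):
    c=np.where(wh[r,300:340])[0]+300
    if len(c): 
        a,b=[(atz(cp,[q,r],.13)-t)@R for q in(c.min(),c.max()+1)]; print(r,c.min(),c.max(),"cx",((a+b)/2*1000)[:2],"w",(b-a)[0]*1000,"unit",U(((a+b+2*0)/2@R.T+t)[None])[0])
for r in range(150,240,15):
    m=(abs(L[r,:,0])<.012)&(L[r,:,2]<.2);c=np.where(m)[0]; print(r,c.min(),c.max(),L[r,c,0].min(),L[r,c,0].max(),np.median(L[r,c],0))
cv2.imwrite("pics/z.png",cv2.resize(im[95:170,280:360].astype(np.uint8),None,fx=7,fy=7,interpolation=cv2.INTER_NEAREST))
```

```text
108 311 330 cx [  2.7432 -65.9863] w 12.610714136660214 unit [-0.0585  0.0603  0.13  ]
112 310 331 cx [  2.7516 -63.54  ] w 13.91622864527831 unit [-0.0585  0.0578  0.13  ]
116 310 331 cx [  2.7602 -61.078 ] w 13.960957394709764 unit [-0.0585  0.0554  0.13  ]
120 310 330 cx [  2.4507 -58.6   ] w 13.369493966338187 unit [-0.0588  0.0529  0.13  ]
124 310 330 cx [  2.4584 -56.106 ] w 13.412743954008318 unit [-0.0588  0.0504  0.13  ]
128 310 330 cx [  2.4661 -53.5959] w 13.456274675163586 unit [-0.0588  0.0479  0.13  ]
132 310 330 cx [  2.4739 -51.0695] w 13.500088872044127 unit [-0.0588  0.0454  0.13  ]
136 310 330 cx [  2.4818 -48.5265] w 13.54418932272232 unit [-0.0588  0.0428  0.13  ]
140 310 330 cx [  2.4897 -45.9669] w 13.588578841689605 unit [-0.0588  0.0403  0.13  ]
150 303 332 -0.0051666381194081686 0.006158532637450267 [ 0.0005 -0.0521  0.1621]
165 300 335 -0.005319018087008126 0.006277825115571673 [ 0.0005 -0.0502  0.1406]
180 300 335 -0.005448094437700066 0.006333156085547464 [ 0.0005 -0.0452  0.1404]
195 300 335 -0.005464770860420755 0.006482261621124354 [ 0.0005 -0.0399  0.1407]
210 301 334 -0.005225789086442203 0.006171459234272977 [ 0.0005 -0.0346  0.1402]
225 301 334 -0.00526182910550239 0.006281647886282325 [ 0.0007 -0.029   0.1405]
```

View pics/z.png

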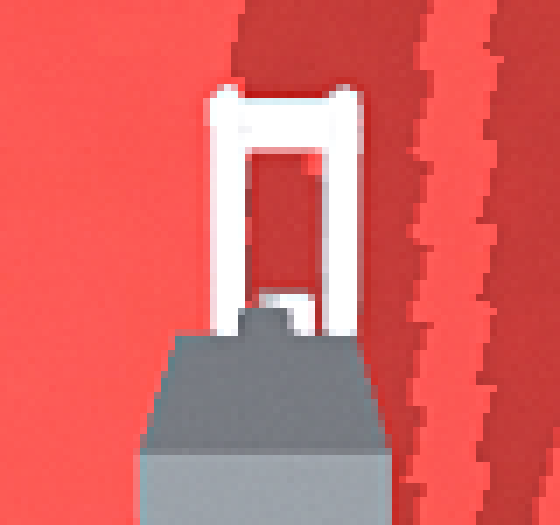

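>>> {"method": "jog_arm", "body": {"motion": [[[0,0,0,2,0,15,1],[0,0,0,0,0,15,1],[0,0,0,0,0,5,1],[0,0,0,0,0,0,1],[0,0,0,0,0,0,1]]]}}

```text
clock: 8.45
tool_pos: [0.4534, 0.0037, 0.3468]
eef_rot: [[0.992, 0.123, -0.0], [0.123, -0.992, -0.0], [-0.0, -0.0, -1.0]]
wrist_force: [0.1, 0.2, -1.0]
gripper_width: 0.131
```

Run:
```python
from h import *
np.set_printoptions(precision=4,suppress=True)
s=ctrl.read_state();R=np.array(s["eef_rot"]);t=np.array(s["tool_pos"]);print(t,R,s["wrist_force"],U(t[None]))
im,W=cloud("wrist");cp=camera_params("wrist");im=im.astype(int)
L=(W-t)@R;wh=(im.min(-1)>150)
for r in range(60,150,6):
    c=np.where(wh[r,295:345])[0]+295
    if len(c)>5: 
        a,b=[(atz(cp,[q,r],.13)-t)@R for q in(c.min(),c.max()+1)]; print(r,c.min(),c.max(),"cx",((a+b)/2*1000)[:2],"w",(b-a)[0]*1000)
cv2.imwrite("pics/z2.png",cv2.resize(im[80:170,270:370].astype(np.uint8),None,fx=6,fy=6,interpolation=cv2.INTER_NEAREST))
```

```text
[0.4534 0.0037 0.3468] [[ 0.9924  0.1234 -0.0003]
 [ 0.1234 -0.9924 -0.    ]
 [-0.0003 -0.     -1.    ]] [ 0.0789  0.2051 -1.0286] [[-0.0577 -0.0052  0.3468]]
114 301 326 cx [ -1.0169 -63.5119] w 14.012425319523375
120 301 326 cx [ -1.0244 -60.3553] w 14.080370248208677
126 301 326 cx [ -1.0321 -57.168 ] w 14.1489773045898
132 301 326 cx [ -1.0398 -53.9494] w 14.218256214773064
138 301 325 cx [ -1.3223 -50.699 ] w 13.738649496338576
```

View pics/z2.png

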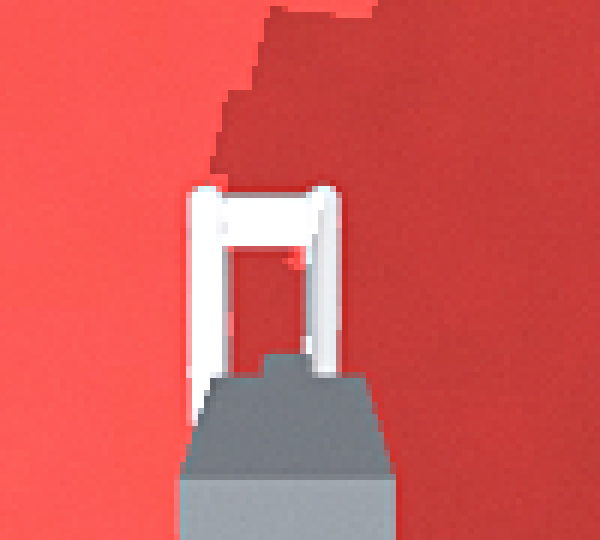

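>>> {"method": "jog_arm", "body": {"motion": [[[0,0,0,-1.7,0,0,1],[0,0,0,0,0,0,1],[0,0,0,0,0,5,1],[0,0,0,0,0,5,1],[0,0,0,0,0,5,1],[0,0,0,0,0,3,1],[0,0,0,0,0,0,1],[0,0,0,0,0,0,1]]]}}

```text
clock: 9.3
tool_pos: [0.4516, 0.0031, 0.3286]
eef_rot: [[0.992, 0.123, -0.0], [0.123, -0.992, 0.0], [-0.0, -0.0, -1.0]]
wrist_force: [-0.7, -0.2, -0.8]
gripper_width: 0.128
```

Run:
```python
from h import *
np.set_printoptions(precision=4,suppress=True)
s=ctrl.read_state();t=np.array(s["tool_pos"]);print(t,s["eef_rot"],s["wrist_force"],s["wrist_torque"],U(t[None]))
im,W=cloud("wrist")
cv2.imwrite("pics/z3.png",cv2.resize(im[60:180,260:380],None,fx=5,fy=5,interpolation=cv2.INTER_NEAREST))
```

```text
[0.4516 0.0031 0.3286] [[ 0.9924  0.1229 -0.0003]
 [ 0.1229 -0.9924  0.    ]
 [-0.0003 -0.     -1.    ]] [-0.6539 -0.2431 -0.7893] [ 0.0041 -0.0549  0.0249] [[-0.0595 -0.0056  0.3286]]
```

View pics/z3.png

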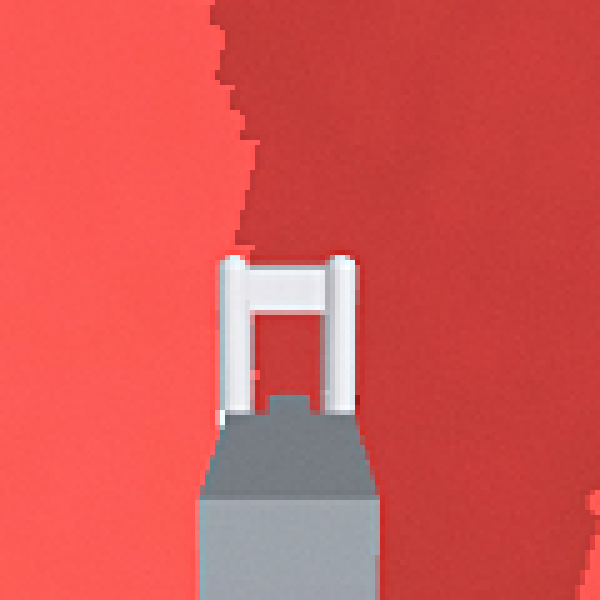

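The picture shows the blade tab at crop (290,405), in the middle of the gap (252–325), and just inside the channel. Pressing down now.

>>> {"method": "jog_arm", "body": {"motion": [[[0,0,0,0,0,2,1],[0,0,0,0,0,2,1],[0,0,0,0,0,2,1],[0,0,0,0,0,2,1],[0,0,0,0,0,2,1],[0,0,0,0,0,0,1],[0,0,0,0,0,0,1]]]}}

```text
clock: 10.05
tool_pos: [0.4518, 0.0031, 0.3196]
eef_rot: [[0.992, 0.123, 0.002], [0.123, -0.992, -0.0], [0.002, 0.0, -1.0]]
wrist_force: [-2.2, 0.2, 8.5]
gripper_width: 0.132
```

>>> {"method": "jog_arm", "body": {"motion": [[[0,0,0,0,0,1,1],[0,0,0,0,0,1,1],[0,0,0,0,0,0,1],[0,0,0,0,0,0,1]]]}}

```text
clock: 10.45
tool_pos: [0.4517, 0.0031, 0.3192]
eef_rot: [[0.992, 0.123, 0.003], [0.123, -0.992, -0.0], [0.003, 0.0, -1.0]]
wrist_force: [-5.8, -1.0, 16.9]
gripper_width: 0.13
```

>>> {"method": "jog_arm", "body": {"motion": [[[0,0,0,0,0,1.5,1],[0,0,0,0,0,0,1],[0,0,0,0,0,0,1],[0,0,0,0,0,0,1]]]}}

```text
clock: 10.85
tool_pos: [0.4516, 0.0031, 0.3191]
eef_rot: [[0.992, 0.123, 0.004], [0.123, -0.992, -0.0], [0.004, 0.001, -1.0]]
wrist_force: [-9.1, -0.3, 27.6]
gripper_width: 0.128
```

Run:
```python
from h import *
np.set_printoptions(precision=4,suppress=True)
s=ctrl.read_state();t=np.array(s["tool_pos"]);R=np.array(s["eef_rot"]);print(t,s["wrist_force"],s["wrist_torque"])
im,W=cloud("wrist");L=(W-t)@R
m=(abs(L[...,0])<.004)&(abs(L[...,1]+.04)<.008)&(L[...,2]<.16);print("top L",np.median(L[m],0),"world z",np.median(W[m][:,2]))
a=cv2.resize(im[60:180,260:380],None,fx=4,fy=4,interpolation=cv2.INTER_NEAREST)
b,W=cloud("scene");V=U(W)
for s_ in(-1,1):
    m=(V[...,2]>.19)&(V[...,2]<.3)&(abs(V[...,1]*s_-.055)<.022)&(V[...,0]>.04)&(V[...,0]<.15)&(b.max(-1)<90);P=V[m];print("bar",len(P),len(P) and np.median(P,0))
b=cv2.resize(b[110:230,225:325],None,fx=3,fy=4)
cv2.imwrite("pics/z4.png",np.hstack([a,b]))
```

```text
[0.4516 0.0031 0.3191] [-9.0986 -0.2665 27.5923] [ 0.0271  2.0495 -0.0138]
top L [ 0.     -0.0401  0.1404] world z 0.17867068119917753
bar 23 [ 0.0864 -0.0588  0.2244]
bar 85 [0.0861 0.0599 0.2244]
```

View pics/z4.png

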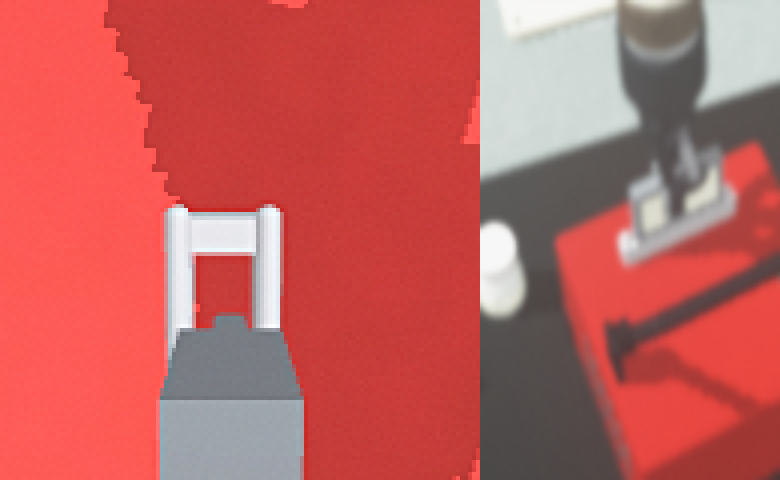

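```bash
python3 -c "
from h import *
print(ctrl.hand_in());s=ctrl.read_state();print(s['clock'],s['tool_pos'],s['wrist_force'],s['gripper_width'])"
```

```text
the job is handed in; nothing more can be done
None
the job is handed in; nothing more can be done
```

I swung the handle over to its rear detent, then pressed the wide grey holder into the channel. I handed in at about 11 s, with the holder still gripped and pressed home.

- **Handle:** I pushed the bar up and over with the closed fingers. It measured about 81 to 86 mm behind the unit's centre at about 0.22 m height, both after the snap and at the end. That fits the 2.2 detent.
- **Choice of holder:** the left grey one measured 90 mm wide and the right one 50 mm, so I took the left. The yellow ones were left alone.
- **Holder seated:** its top is at 0.1787 m, against 0.178 m expected when fully home. The last 1.5 mm of commanded push moved the tool only 0.1 mm, with the downward push rising to about 28 N, so the shoulders are on the lip. The blade is centred in the gap, and the holder did not slip in the fingers.
- **Small disagreements:**
  - The wrist camera read heights about 3 mm low at the stand.
  - At the end there is a side force of about 9 N and a tilt of about 0.2°, which I left as they were.
  - The state could not be read again after handing in, so the last second is unchecked.

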